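# Hang the slide basket and hold the key switch of the dip station

## Robot

A 6-joint arm with a two-finger parallel gripper is mounted at the origin on the work surface. World frame = base frame: x ahead of the robot, y to its left, z up, the work surface at z = 0. Lengths are in m, angles in rad, forces in N, time in s.
With the tool pointing down it reaches from about 0.275 to 0.725 m from the base axis. Payload 15.9 kg.
Tool frame: the origin (TCP) lies at the very end of the fingers, on their centre line; the grasp point (between the pads) lies robot.grip_point_offset behind it (robot.grip_point_offset is the distance from the TCP to the grasp point, in m); z points along the fingers, y is the direction in which the jaws open and shut (so a half turn about z gives the same grasp; the last joint's range is limited). The gripper opens to 85 mm and grips with 20 to 120 N. Pads are 22 mm wide; open, the fingers measure 114 mm over their backs; the gripper's body (76 mm by 85 mm) begins 54 mm behind the grasp point. The pads swing forward as they close: fully open they stand 13 mm farther back than shut.
Start: joints at [-1.21, 0.213, -0.034, 1.323, 0, 1.571], TCP at [0.177, -0.468, 0.231] pointing down, gripper open.
Joint ranges: [-2.98, 2.98], [-0.74, 1.72], [-1.14, 1.35], [-2.1, 2.04], [-1.57, 1.44], [-3.14, 3.14]. Speed limits (rad/s): [1.89, 1.89, 2.39, 2.57, 3.14, 3.14].

## Interface

Orientations are given as a unit quaternion [w, x, y, z].
In Python, from rig import robot gives the robot as it stands.
- The arm moves only by the shell command python3 -m handwheel 'ROWS' [FORCE]. ROWS is JSON, a list of rows, each a list of 7 numbers: the shift along the world's x, y, z each as a share of 50 cm, from -1 to 1, then the turn, a rotation vector about the world's x, y, z each as a share of 30 degrees, from -1 to 1, then the finger opening in mm, from 0 to 85.4. In form: [[tx, ty, tz, wx, wy, wz, hand], ...]. A call has 1 to 5 rows; each row is the pose to reach, as a shift and turn from the pose commanded when the call began; what a row does not reach only later rows make up. A row lasts 1/12 s, in which the tool goes at most 41.7 mm and 7.16 degrees, less where a joint would pass 70% of its speed; a pose out of reach is approached as far as the arm can. A call with a number of a shift or a turn outside -1 to 1 is refused whole. A call with a gripper value outside its range is refused whole. The fingers move at their own pace and stop on an object; FORCE is the grip in N (left out, the last holds). Time passes only in rows, so rows that repeat a pose let the fingers close. It gives the time, the measured TCP pose, the force and the opening at its end, in the units of the state.
- robot.read_state(): the state, without advancing time (a new reading comes with each control period).
- robot.camera(name): name is "side" or "top" or "wrist"; returns (picture, depth): 420x560x3 uint8, red, green, blue; 420x560 float32, m along the optical axis (not along the pixel's ray), 0 where there is no reading.
- robot.camera_params(name): a dict with "fov_y" (degrees; the focal length in pixels is half the picture's height over the tangent of half this angle, whatever the lens; pixels are square), "cx", "cy" (the principal point, pixels), "dist" ([k1, k2, p1, p2, k3] as OpenCV has them; the pictures are not rectified), "extrinsics" (4x4, takes a point from world to camera coordinates). Camera axes: x right, y down, z forward; pixel columns grow to the right and rows downward; lengths in m; the calibration is good to about 2 mm. A picture is of the moment at which its call begins: read the wrist's pose just before it. camera_params takes no time and is no camera call; for the wrist camera it gives the pose at the moment of the call.
- robot.finish_job(): hands the job in, once; it reports no verdict.
Trained networks look in the newest picture that a camera, given by its name, has taken for a name from the list of things; names that differ only in an ending like _2 or _b are one class to them, and where a whole thing is asked for, a point or a joint stands for the part that bears it (a point fixed in the world has none). Each returns a list of dicts, best first, with "confidence" (0 to 1); they miss things now and then, are a little off and sometimes report something else, mostly with a low value. They report only what shows in the picture. A call takes as long as a camera call.
- robot.search_frame(name, camera): "pixel" ([column, row] in pixels, amid what is visible of it).
The state is a dict: "clock": time; "qpos": joint angles; "qvel": joint speeds; "tau": joint torques, N m; "ee_pos": TCP position; "tcp_rot": TCP orientation; "contact_force": force on the tool from outside, world axes, zero at the start; "torque": the same for the moment, N m; "width": finger opening in m.
Only numpy, scipy, OpenCV 4.12 (cv2) and the standard library are available. Lean on these libraries where they do the work, as an engineer would, in place of code of your own. Each camera call takes 0.05 s, during which the arm holds its last target.

## Task

Hang the slide basket by its arched wire bail on the hook of the dip station and let go of it. Then take the key with the round head out of its stand, put it in the lock on top of the white control box and work it gently all the way down past the sticky pins, wiggling it if it catches. Turn it a quarter turn clockwise (seen from above) so that the basket sinks into the tank, and finish still holding the key turned against its spring; leave the other bench things, the key with the oblong head included, where they are.

Things in the scene. Friction and masses are not known exactly. Their poses are not given: they have to be found in the camera images.
- basket: Loose white staining basket of glass slides, 62 (x) x 84 (y) x 45 mm high, 125 to 250 g, origin under its centre, z up. A wire bail 8 mm thick rises from its two y ends (posts at y = +-40 mm) and arches in the plane x = 0. The clear window under it, from the basket's rim (45 mm up) to the wire's underside (97 mm at the posts, 109 mm in the middle), takes the hook.
- basket_tab (a point): Where to pinch the basket: 140 mm above its underside on its axis, in the upright white grip tab on top of the bail, 12 mm thick (x), 26 mm wide (y), from 115 to 153 mm height; pinch across x from above. Axes as the basket.
- bail_peak (a point): Underside of the bail wire at the top of its arch, 109 mm above the basket's underside; this hangs on the hook. Axes as the basket.
- stainer: Fixed dip station, origin under the centre of its open grey tank, z up. Tank 120 (x) x 140 (y) mm outside, walls 5 mm, rim 65 mm high, floor 8 mm. A white column 30 x 56 mm, 163 mm high, is centred at x = +118 mm. From it a steel hook 8 mm thick runs along -x over the tank's centre; its upturned tip ends at x = -36 mm, top 180 mm high with the arm up.
- hook_saddle (a point): Top of the hook's rod at its low flat saddle (28 mm long) over the tank's centre, 164 mm high with the arm up, moving with the arm. Axes as the station. Bring the bail over the tip from -x, x axes parallel (either way round), wire above the tip, basket below the hook and above the tank's rim, then lower it; hung, its underside is 55 mm high, in the tank's mouth.
- dip_arm (a joint): How far the hook has gone down (m): 0 up, 0.020 with the key a quarter turned. It is driven by the lock, 12.8 mm per rad.
- key: Loose upright key with round black head, 30 g, origin at its blade's lower end, z up. Blade 12 (x) x 4 (y) mm, rounded end, 0 to 20 mm; round neck 4 mm thick to 27 mm; collar 16 mm across to 31 mm; stem; disc head 32 mm across (x-z), 10 mm thick (y), 40 to 72 mm. It starts in its stand's slot, collar on the stand's top (head centre 59 mm high). A half turn about z makes no difference.
- key_bow (a point): Centre of the key's round head, 56 mm above the blade's end: pinch it here across y from above. Axes as the key.
- key_tip (a point): Lower end of the key's blade. Axes as the key.
- key_stand: Fixed grey block 50 x 50 x 30 mm, origin under its centre, with a vertical slot, 14.5 (x) x 6.2 (y) mm, that holds the round-headed key, axes parallel. A like stand holds the spare key; which is on the left varies.
- control_box: Fixed white box 110 x 110 x 60 mm, origin under its centre, z up, the lock in the middle of its top. The top is 5 mm thick with the lock's slot; the slotted plug turns below it. The key can turn only when fully down, its collar on the top and blade's end 27 mm below it: only then is its blade below the top plate, with just the neck in the slot.
- lock_mouth (a point): Centre of the lock's slot, 14.5 (x) x 6.2 (y) mm, at the box's top, 60 mm high. Axes as the box. Sticky pins stand in from the sides: the blade's end meets them about 9 and 16 mm below. A light straight push (under about 15 N) catches; with a push of 5 to 15 N and twists of about 0.1 rad to and fro they move aside and stay aside.
- lock_plug (a joint): Turn of the lock's plug (rad), clockwise seen from above: 0 at rest, quarter turn 1.57, end stop 1.70; it lags the key by up to 0.2 rad, the play in the slot, so turn the key a full quarter or a little more. A spring (0.05 N m at rest, 0.09 N m at a quarter turn) turns it back when let go.
- spare_key: Loose key like the other but with an oblong black head, 46 mm wide and 24 mm high, in its own stand: not to be used.
- reagent_bottle: Bystander: amber bottle 60 mm across, 140 mm high, origin under its centre.
- specimen_jar: Bystander: clear jar with a green cap, 56 mm across, 60 mm high, origin under its centre.
- beaker: Bystander: glass beaker 64 mm across, 80 mm high, origin under its centre.
- slide_box: Bystander: flat blue box 100 x 80 x 32 mm, origin under its centre.
- petri_dish: Bystander: clear dish 90 mm across, 15 mm high, origin under its centre.
- brush: Bystander: small brush 150 mm long, lying.

How it is judged:
On the way, in this order (a step that is already met when the one before it is completed fails the run):
1. the basket hangs on the hook's saddle by the top of its bail, let go (distance between bail_peak and hook_saddle below 0.02 m and contact force between basket and stainer above 0.6 N and contact force between basket and the fingers below 0.1 N), for 0.2 s.
2. the round-headed key is fully down in the lock (z of key_tip in the frame of lock_mouth below -0.025 m and horizontal distance between key_tip and lock_mouth below 0.004 m), for 0.1 s.
3. the lock is turned a quarter turn (value of joint lock_plug above 1.3 rad), for 0.2 s.
At the end, for the whole second after the job is handed in: Key fully down in the lock (within 2.5 mm), held by the fingers, plug turned at least 1.3 rad; dip arm over 16 mm down; basket at rest, untouched, hanging with its bail top within 20 mm of the hook saddle, upright within 0.25 rad (all of step 1 and value of joint lock_plug above 1.3 rad and value of joint dip_arm above 0.016 m and z of key_tip in the frame of lock_mouth below -0.0245 m and horizontal distance between key_tip and lock_mouth below 0.004 m and contact force between key and the fingers above 2 N and angle between basket's own z axis and vertical below 0.25 rad and contact force between basket and the arm below 0.1 N and linear speed of basket below 0.05 m/s); the arm keeps its last pose, push and grip.
It fails at once if the key is forced: more than 80 N between key and lock (contact force between key and control_box above 80 N).
It fails at once if the spare key is taken or its stand knocked (distance of spare_key from where it was at the start of the episode above 0.02 m).
It fails at once if a bystander is pushed more than 30 mm (distance of any of reagent_bottle, specimen_jar, beaker, slide_box, petri_dish, brush from where it was at the start of the episode above 0.03 m).
It also fails if it takes over 67 s, if anything falls off the work surface, if the arm or the gripper's body presses on something with over 40 N, if the wrist force passes 120 N, or if a joint passes its speed limit or range.

## Working session

There is one attempt and no reset: what is moved stays moved. The work goes in short steps, Python scripts to look and compute and a shell command to move; the robot and the scene stay as the last step left them, time stands still between calls to the robot, and variables do not carry over. Pictures are saved under pics/ and viewed, and the job is handed in when it is done.

```bash
ls; mkdir -p pics
python3 - <<'E'
from rig import robot
import cv2,numpy as np
print(robot.grip_point_offset, robot.read_state())
for n in ["side","top"]:
    p,d=robot.camera(n)
    cv2.imwrite(f"pics/{n}0.png",p[:,:,::-1]); np.savez(f"{n}0.npz",p=p,d=d)
    print(n,robot.camera_params(n))
E
```

```text
pics
0.0187 {'clock': 0.0, 'qpos': array([-1.20999237e+00,  2.13360179e-01, -3.50421903e-02,  1.32350442e+00,
       -9.49443130e-06,  1.57079714e+00]), 'qvel': array([-0.00102572, -0.00058473, -0.00059759,  0.00130246,  0.0008416 ,
        0.0009635 ]), 'tau': array([ 5.23187526e-03, -6.86162353e+01,  4.87122989e+01,  1.75052189e-02,
        1.79820377e-04, -1.84792913e-05]), 'ee_pos': array([ 0.17639208, -0.46749396,  0.23082086]), 'tcp_rot': array([-5.45368360e-04,  9.83771568e-01,  1.79424619e-01, -1.04292679e-04]), 'contact_force': array([-0.09681344,  0.16985065,  0.22747817]), 'torque': array([-0.01264203,  0.01522657, -0.00356757]), 'width': 0.08539950464407363}
side {'fov_y': 57.28061818870739, 'cx': 276.7035699365314, 'cy': 206.28735248748615, 'dist': array([0.01612229, 0.        , 0.        , 0.        , 0.        ]), 'extrinsics': array([[ 0.91295453, -0.40790668, -0.01123247, -0.54633427],
       [-0.29261868, -0.63524171, -0.71473231,  0.18685563],
       [ 0.28440875,  0.65580493, -0.69930791,  0.83990091],
       [ 0.        ,  0.        ,  0.        ,  1.        ]])}
top {'fov_y': 42.82456708187737, 'cx': 280.29593461359434, 'cy': 210.3419463362164, 'dist': array([0.06446473, 0.        , 0.        , 0.        , 0.        ]), 'extrinsics': array([[-0.0029083 , -0.99998006,  0.00560592, -0.08131339],
       [-0.99843943,  0.00259109, -0.0557852 ,  0.57333141],
       [ 0.05576956, -0.00575942, -0.99842706,  1.17485483],
       [ 0.        ,  0.        ,  0.        ,  1.        ]])}
```

View pics/side0.png

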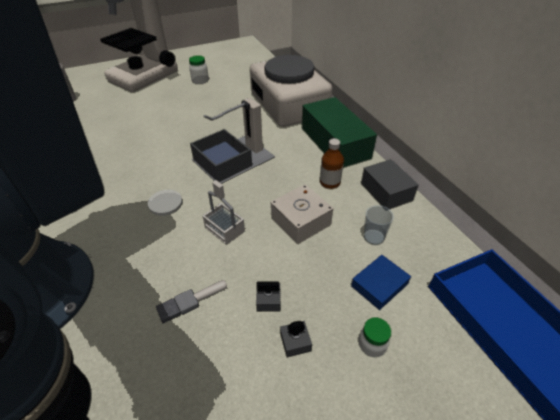

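View pics/top0.png

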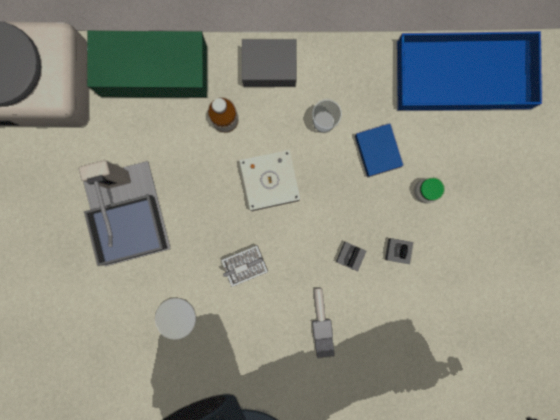

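```bash
cat > h.py <<'E'
import numpy as np,cv2
from rig import robot
def K(c):
    f=210/np.tan(np.radians(c["fov_y"]/2)); return np.array([[f,0,c["cx"]],[0,f,c["cy"]],[0,0,1]])
def cloud(c,d):
    v,u=np.mgrid[0:420,0:560]
    n=cv2.undistortPoints(np.stack([u,v],-1).reshape(-1,1,2).astype(np.float64),K(c),c["dist"]).reshape(420,560,2)
    P=np.concatenate([n*d[...,None],d[...,None]],-1)
    E=c["extrinsics"]; return (P-E[:3,3])@E[:3,:3]
def proj(c,pts):
    E=c["extrinsics"]; r,_=cv2.Rodrigues(E[:3,:3])
    return cv2.projectPoints(np.array(pts,float),r,E[:3,3],K(c),c["dist"])[0].reshape(-1,2)
def ray(c,px):
    n=cv2.undistortPoints(np.array([[px]],float),K(c),c["dist"]).ravel(); E=c["extrinsics"]
    return -E[:3,:3].T@E[:3,3], E[:3,:3].T@np.array([n[0],n[1],1])
def atz(c,px,z):
    o,r=ray(c,px); return o+r*(z-o[2])/r[2]
E
python3 - <<'E'
from h import *
t=np.load("top0.npz");s=np.load("side0.npz")
ims=[]
for im,b in [(t['p'],(320,225,430,280)),(s['p'],(230,260,340,370)),(s['p'],(170,80,280,250)),(t['p'],(210,235,280,290)),(t['p'],(70,150,180,270)),(t['p'],(230,140,310,220))]:
    x0,y0,x1,y1=b;a=im[y0:y1,x0:x1,::-1];k=380/max(a.shape[:2]);a=cv2.resize(a,None,fx=k,fy=k,interpolation=cv2.INTER_CUBIC)
    o=np.zeros((380,380,3),np.uint8);o[:a.shape[0],:a.shape[1]]=a;ims.append(o)
g=np.vstack([np.hstack(ims[:3]),np.hstack(ims[3:])]);g=cv2.resize(g,(800,533));cv2.imwrite("pics/crops0.png",g)
for n,z in [("top",t),("side",s)]:
    c=robot.camera_params(n);X=cloud(c,z['d'])
    np.save(n+"X.npy",X)
X=np.load("topX.npy")
# height map listing
H=np.clip(X[...,2]/0.2,0,1);cv2.imwrite("pics/H0.png",cv2.applyColorMap((H*255).astype(np.uint8),cv2.COLORMAP_JET))
def reg(b,lo,hi):
    x0,y0,x1,y1=b;P=X[y0:y1,x0:x1].reshape(-1,3);m=(P[:,2]>lo)&(P[:,2]<hi);P=P[m]
    if len(P)<4: print(b,len(P));return
    r=cv2.minAreaRect(P[:,:2].astype(np.float32)*1000);print(b,len(P),"med z",np.median(P[:,2]).round(4),"mean",P[:,:2].mean(0).round(4),"rect",np.round(r[0],1),np.round(r[1],1),round(r[2],1))
print("floor",np.median(X[300:330,230:290,2]))
reg((230,140,310,220),.05,.07)
reg((335,235,372,275),.02,.04);reg((335,235,372,275),.045,.09)
reg((380,235,420,268),.02,.04);reg((380,235,420,268),.045,.09)
reg((215,235,280,290),.03,.06);reg((215,235,280,290),.08,.17);reg((215,235,280,290),.12,.17)
reg((75,185,180,275),.05,.075);reg((75,150,160,190),.14,.2);reg((75,150,160,260),.15,.2)
E
```

```text
floor -0.0009876367215864888
(230, 140, 310, 220) 2589 med z 0.0588 mean [ 0.637  -0.0598] rect [637.5 -59.7] [110.5 109.8] 11.9
(335, 235, 372, 275) 405 med z 0.0286 mean [ 0.4718 -0.2368] rect [ 471.4 -238.4] [50.7 49.8] 66.4
(335, 235, 372, 275) 121 med z 0.065 mean [ 0.4715 -0.2372] rect [ 471.2 -238.1] [10.1 45.2] 66.7
(380, 235, 420, 268) 427 med z 0.0284 mean [ 0.4833 -0.3412] rect [ 483. -344.] [50.8 49.5] 80.0
(380, 235, 420, 268) 108 med z 0.0681 mean [ 0.4833 -0.3424] rect [ 483.2 -343.6] [11.7 31.1] 81.1
(215, 235, 280, 290) 398 med z 0.0425 mean [ 0.4515 -0.0035] rect [451.9  -4.4] [61.9 83.9] 22.0
(215, 235, 280, 290) 195 med z 0.1114 mean [ 0.4525 -0.0054] rect [452.2  -4.8] [11.8 85.8] 22.2
(215, 235, 280, 290) 89 med z 0.1515 mean [ 0.4526 -0.0053] rect [452.1  -4.5] [11.8 25.8] 22.2
(75, 185, 180, 275) 822 med z 0.0631 mean [0.533  0.2543] rect [551. 257.] [163.3 141.3] 15.0
(75, 150, 160, 190) 647 med z 0.1625 mean [0.6397 0.2761] rect [633.2 276.9] [55.7 57.2] 13.8
(75, 150, 160, 260) 880 med z 0.1635 mean [0.6142 0.2707] rect [578.4 263.5] [168.6  57.2] 13.8
```

View pics/crops0.png

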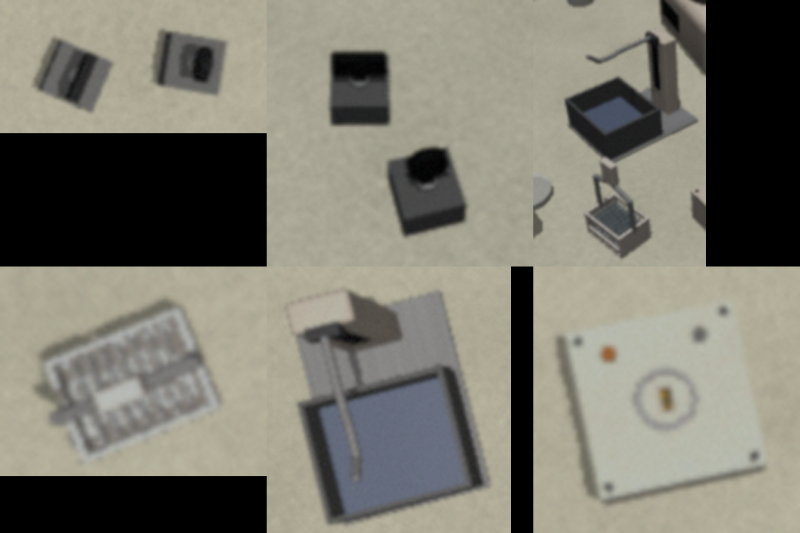

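View pics/H0.png

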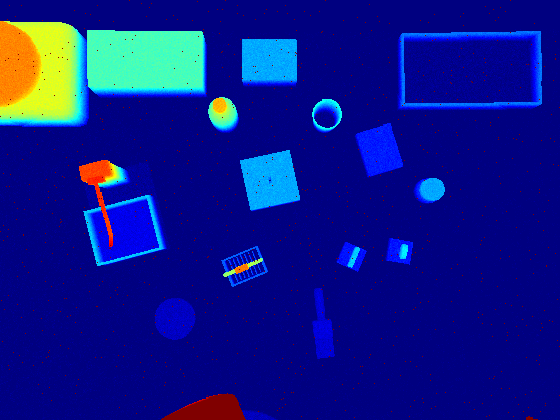

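Run:
```python
from h import *
X=np.load("topX.npy");P=X.reshape(-1,3)
uv=np.mgrid[0:420,0:560][::-1].reshape(2,-1).T
def sub(b,lo,hi):
    x0,y0,x1,y1=b;m=(uv[:,0]>=x0)&(uv[:,0]<x1)&(uv[:,1]>=y0)&(uv[:,1]<y1)&(P[:,2]>lo)&(P[:,2]<hi);return P[m]
Q=sub((75,190,180,275),.0605,.0665)
r=cv2.minAreaRect(Q[:,:2].astype(np.float32)*1000);print("rim",r,len(Q))
Q=sub((75,185,180,275),.05,.0665)
a=np.radians(13.8)
# fit angle from lowest-x edge etc: try hull in rotated frame
for ad in (13,14,15,16):
    a=np.radians(ad);ex=np.array([np.cos(a),np.sin(a)]);ey=np.array([-ex[1],ex[0]])
    q=sub((75,190,180,275),.0605,.0665)[:,:2];print(ad,np.percentile(q@ex,[0,1,99,100]).round(4),np.percentile(q@ey,[0,1,99,100]).round(4))
C=sub((75,150,160,190),.158,.166);C=C[:,:]
print("coltop",cv2.minAreaRect(C[:,:2].astype(np.float32)*1000))
a=np.radians(14.5);ex=np.array([np.cos(a),np.sin(a)]);ey=np.array([-ex[1],ex[0]])
Hk=sub((90,183,125,260),.135,.2)
u=Hk[:,:2]@ex;v=Hk[:,:2]@ey
for t in np.arange(u.min(),u.max(),.008):
    m=(u>=t)&(u<t+.008)
    if m.sum(): print(round(t+.004,4),m.sum(),"v",v[m].mean().round(4),(v[m].max()-v[m].min()).round(4),"zmax",np.percentile(Hk[m,2],90).round(4))
l=cv2.fitLine(Hk[:,:2].astype(np.float32),cv2.DIST_HUBER,0,.001,.001).ravel();print("hook line ang",np.degrees(np.arctan2(l[1],l[0])),l[2:])
# lock slot pixel
t=np.load("top0.npz")['p'];c=robot.camera_params("top")
print(t[170:192,262:280].astype(int).sum(2))
B=sub((230,140,310,220),.055,.062);print(cv2.minAreaRect(B[:,:2].astype(np.float32)*1000))
```

```text
rim ((530.0977172851562, 251.55197143554688), (119.69386291503906, 141.3230438232422), 14.7265043258667) 499
13 [0.5119 0.5126 0.6338 0.6343] [0.0535 0.0547 0.1967 0.1976]
14 [0.515  0.5155 0.6349 0.6356] [0.0445 0.0453 0.1859 0.1869]
15 [0.517  0.5174 0.6368 0.6373] [0.0349 0.0354 0.1756 0.1763]
16 [0.5176 0.5186 0.6391 0.6403] [0.0242 0.0246 0.1658 0.1664]
coltop ((634.35791015625, 277.1737365722656), (52.832550048828125, 57.24296951293945), 14.78443431854248)
0.5456 17 v 0.1078 0.006 zmax 0.181
0.5536 16 v 0.1079 0.0075 zmax 0.1746
0.5616 17 v 0.1082 0.0068 zmax 0.1675
0.5696 17 v 0.1085 0.0069 zmax 0.1649
0.5776 19 v 0.1085 0.0068 zmax 0.1651
0.5856 17 v 0.1086 0.0073 zmax 0.1626
0.5936 20 v 0.1088 0.0078 zmax 0.1646
0.6016 17 v 0.1084 0.0087 zmax 0.1671
0.6096 18 v 0.1086 0.008 zmax 0.1694
0.6176 18 v 0.1086 0.0075 zmax 0.1705
0.6256 20 v 0.1094 0.0095 zmax 0.1691
0.6336 21 v 0.1097 0.0098 zmax 0.1692
0.6416 22 v 0.1096 0.0081 zmax 0.1689
0.6496 20 v 0.1098 0.009 zmax 0.1704
0.6576 17 v 0.1104 0.0066 zmax 0.1702
0.6656 22 v 0.1134 0.0144 zmax 0.1711
0.6736 1 v 0.1194 0.0 zmax 0.
[... 1106 characters left out ...]
59 463 487 516 528 527 520 510 517 519 521 525 498 485 455 443 475 523]
 [480 450 465 493 508 520 524 528 532 527 519 488 459 452 457 475 508 535]
 [505 464 450 458 467 488 500 499 507 508 490 460 457 469 488 510 526 536]
 [525 499 472 464 439 440 450 458 451 456 457 461 481 500 520 536 539 535]
 [537 532 513 489 457 452 450 450 453 461 465 488 512 526 533 536 534 536]
 [535 539 539 531 519 501 492 489 485 506 517 523 528 536 533 534 538 537]
 [539 544 540 539 535 526 519 518 523 524 529 536 532 536 538 537 540 537]
 [539 536 537 539 536 539 536 530 533 528 537 543 539 538 541 538 533 534]]
((637.3021240234375, -59.7847900390625), (110.10617065429688, 109.72197723388672), 12.015863418579102)
```

```bash
python3 -m handwheel '[[0.184,0.309,0,0,0,1,85],[0.184,0.309,0,0,0,1,85],[0.184,0.309,0,0,0,1,85],[0.184,0.309,0,0,0,1,85],[0.184,0.309,0,0,0,1,85]]' 40
python3 -c "
from rig import robot;print(robot.read_state()['qpos'])"
```

```text
clock: 0.52
ee_pos: [0.2698, -0.3095, 0.2313]
tcp_rot: [-0.0, 0.902, 0.432, 0.0]
contact_force: [-1.0, -0.8, -0.3]
width: 0.0848
[-8.54692432e-01  3.00277008e-02 -2.44495326e-01  1.29691680e+00
  9.93878901e-04  1.39244598e+00]
```

```bash
python3 -m handwheel '[[0.184,0.309,0,0,0,1,85],[0.184,0.309,0,0,0,1,85],[0.184,0.309,0,0,0,1,85],[0.184,0.309,0,0,0,1,70],[0.184,0.309,0,0,0,1,60]]' 
python3 -m handwheel '[[0.182,0.3,0,0,0,1,60],[0.182,0.3,0,0,0,1,60],[0.182,0.3,0,0,0,1,60],[0.182,0.3,0,0,0,1,60],[0.182,0.3,0,0,0,1,60]]'
python3 - <<'E'
from h import *
s=robot.read_state();print(s['ee_pos'],s['tcp_rot'],s['qpos'])
w,x,y,z=s['tcp_rot'];print("yang",np.degrees(2*np.arctan2(y,x))-90)
p,d=robot.camera("wrist");cv2.imwrite("pics/w1.png",p[:,:,::-1])
c=robot.camera_params("wrist");X=cloud(c,d);np.savez("w1.npz",p=p,d=d,X=X)
m=(X[...,2]>.12)&(X[...,2]<.16);Q=X[m];Q=Q[(abs(Q[:,0]-.452)<.05)&(abs(Q[:,1]+.005)<.05)];print(len(Q),np.median(Q[:,2]))
if len(Q)>4:
    print(cv2.minAreaRect(Q[:,:2].astype(np.float32)*1000))
    T=Q[Q[:,2]>.148];print(cv2.minAreaRect(T[:,:2].astype(np.float32)*1000))
E
```

```text
clock: 0.93
ee_pos: [0.362, -0.1549, 0.2312]
tcp_rot: [-0.0, 0.759, 0.652, 0.0]
contact_force: [0.2, -0.7, -0.4]
width: 0.0631
clock: 1.35
ee_pos: [0.4534, -0.0044, 0.2308]
tcp_rot: [-0.0, 0.564, 0.826, 0.0]
contact_force: [0.7, -1.0, -0.8]
width: 0.06
[ 0.45338878 -0.00438569  0.23077483] [-3.57664710e-04  5.64021289e-01  8.25760055e-01  4.35733078e-04] [-1.04537990e-02  1.17349387e-01 -1.50511541e-01  1.30304630e+00
  1.12198520e-03  1.18804145e+00]
yang 21.33127667062267
897 0.15210165145020657
((451.4320373535156, -6.134881973266602), (11.962079048156738, 26.1011962890625), 22.22673225402832)
((451.38409423828125, -6.15386962890625), (11.718297958374023, 26.103092193603516), 23.28746223449707)
```

View pics/w1.png

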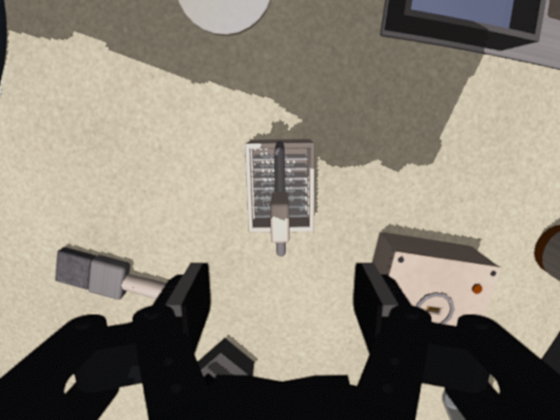

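```bash
python3 -m handwheel '[[-0.003,-0.002,-0.07,0,0,0.03,60],[-0.003,-0.002,-0.14,0,0,0.03,60],[-0.003,-0.002,-0.2,0,0,0.03,60],[-0.003,-0.002,-0.218,0,0,0.03,50],[-0.003,-0.002,-0.218,0,0,0.03,40]]' 
python3 -m handwheel '[[0,0,0,0,0,0,5],[0,0,0,0,0,0,5],[0,0,0,0,0,0,5],[0,0,0,0,0,0,5],[0,0,0,0,0,0,5]]' 40
python3 -m handwheel '[[0,0,0,0,0,0,5],[0,0,0,0,0,0,5]]'
```

```text
clock: 1.82
ee_pos: [0.4482, -0.0102, 0.1207]
tcp_rot: [-0.002, 0.563, 0.827, -0.001]
contact_force: [0.6, 0.1, 0.4]
width: 0.0402
clock: 2.23
ee_pos: [0.4513, -0.0099, 0.1238]
tcp_rot: [0.001, 0.562, 0.827, 0.001]
contact_force: [1.3, -0.9, 9.3]
width: 0.0114
clock: 2.4
ee_pos: [0.4513, -0.0099, 0.1238]
tcp_rot: [0.001, 0.562, 0.827, 0.001]
contact_force: [0.1, -1.1, 9.0]
width: 0.0111
```

```bash
python3 -m handwheel '[[0,0,0.02,0,0,0,5],[0,0,0.08,0,0,0,5],[0,0,0.15,0,0,0,5],[0,0,0.18,0,0,0,5],[0,0,0.18,0,0,0,5]]'
python3 - <<'E'
from h import *
s=robot.read_state();print(s['ee_pos'],s['tcp_rot'],s['contact_force'],s['width'],s['qpos'])
for n in("top","side"):
    p,d=robot.camera(n);cv2.imwrite(f"pics/{n}1.png",p[:,:,::-1])
p,d=robot.camera("wrist");cv2.imwrite("pics/w2.png",p[:,:,::-1])
c=robot.camera_params("wrist");X=cloud(c,d);np.savez("w2.npz",p=p,d=d,X=X)
E
```

```text
clock: 2.82
ee_pos: [0.4519, -0.0098, 0.2163]
tcp_rot: [0.003, 0.562, 0.827, 0.002]
contact_force: [1.3, 0.1, -2.0]
width: 0.0114
[ 0.45185989 -0.00984069  0.21625836] [0.00251691 0.56229333 0.8269324  0.0016351 ] [ 1.30523137  0.08171746 -1.9932732 ] 0.011425427881594404 [-2.17778698e-02  1.12267325e-01 -1.93012625e-01  1.25951358e+00
  4.48125934e-06  1.17254122e+00]
```

View pics/w2.png

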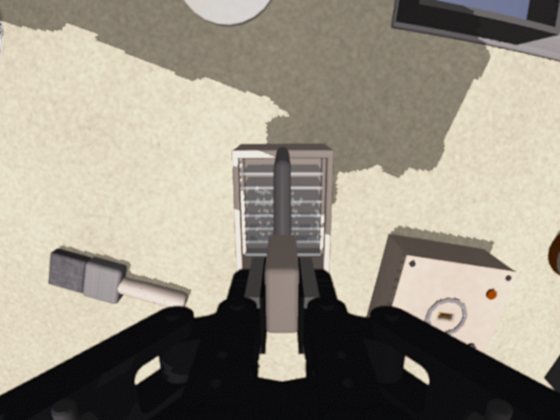

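View pics/side1.png

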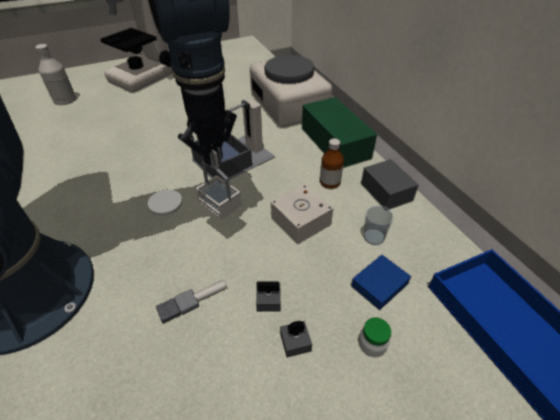

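```bash
python3 -m handwheel '[[0.001,0.03,0,0,0,-0.05,5],[0.003,0.08,0,0,0,-0.1,5],[0.004,0.14,0,0,0,-0.15,5],[0.005,0.2,0,0,0,-0.2,5],[0.007,0.26,0,0,0,-0.25,5]]'
python3 -m handwheel '[[0.002,0.06,0,0,0,0,5],[0.004,0.12,0,0,0,0,5],[0.006,0.17,0,0,0,0,5],[0.007,0.205,0,0,0,0,5],[0.007,0.215,0,0,0,0,5]]'
python3 -m handwheel '[[0,0,0,0,0,0,5],[0,0,0,0,0,0,5],[0,0,0,0,0,0,5]]'
python3 - <<'E'
from h import *
s=robot.read_state();print(s['ee_pos'],s['tcp_rot'],s['contact_force'],s['width'],s['qpos'])
for n in("top","side"):
    p,d=robot.camera(n);cv2.imwrite(f"pics/{n}2.png",p[:,:,::-1]);np.savez(n+"2.npz",p=p,d=d)
p,d=robot.camera("wrist");cv2.imwrite("pics/w3.png",p[:,:,::-1])
c=robot.camera_params("wrist");X=cloud(c,d);np.savez("w3.npz",p=p,d=d,X=X)
E
```

```text
clock: 3.38
ee_pos: [0.4526, 0.1212, 0.211]
tcp_rot: [-0.001, 0.616, 0.788, -0.001]
contact_force: [0.4, 0.0, -1.9]
width: 0.0111
clock: 3.8
ee_pos: [0.4562, 0.2298, 0.2107]
tcp_rot: [-0.001, 0.614, 0.789, -0.001]
contact_force: [0.2, -0.6, -1.9]
width: 0.0113
clock: 4.05
ee_pos: [0.4568, 0.2267, 0.2119]
tcp_rot: [-0.0, 0.615, 0.788, -0.0]
contact_force: [0.1, 0.0, -1.6]
width: 0.0113
[0.45680736 0.22668905 0.21187237] [-9.72534246e-05  6.15464313e-01  7.88164604e-01 -4.75579825e-04] [ 0.05874384  0.01320618 -1.64802941] 0.011273440477428601 [ 4.60786210e-01  2.38425352e-01 -5.08860251e-02  1.28242673e+00
 -2.35787267e-04  1.78673638e+00]
```

View pics/w3.png

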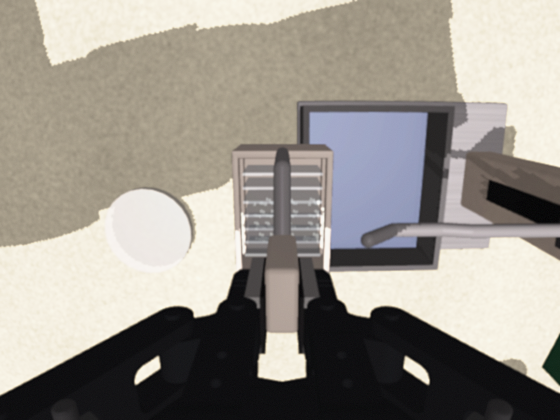

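View pics/side2.png

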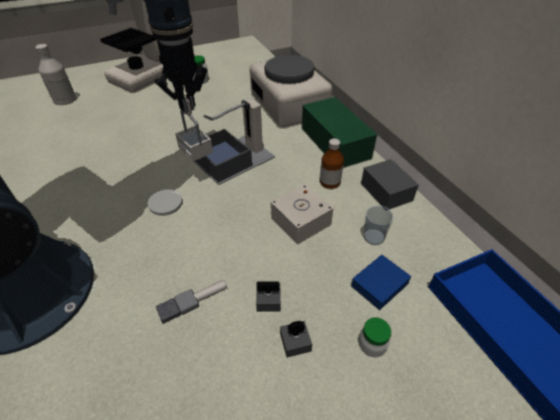

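Run:
```python
from h import *
w=np.load("w3.npz");X=w['X']
a=np.radians(14.7);ex=np.array([np.cos(a),np.sin(a)]);ey=np.array([-ex[1],ex[0]])
T=np.array([.4568,.2267])
def show(b,lo,hi,step):
    x0,y0,x1,y1=b;Q=X[y0:y1,x0:x1].reshape(-1,3);Q=Q[(Q[:,2]>lo)&(Q[:,2]<hi)]
    u=(Q[:,:2]-T)@ex;v=(Q[:,:2]-T)@ey
    for t in np.arange(u.min(),u.max(),step):
        m=(u>=t)&(u<t+step)
        if m.sum()>5:print(round(t+step/2,4),m.sum(),"v",np.percentile(v[m],[2,50,98]).round(4),"z",np.percentile(Q[m,2],[5,95]).round(4))
print("hook");show((355,215,560,250),.13,.2,.01)
print("tab");show((265,235,300,332),.21,.27,.003)
print("bail");show((270,145,295,235),.15,.22,.003)
```

```text
hook
0.0462 248 v [0.0006 0.0047 0.0074] z [0.1734 0.18  ]
0.0562 203 v [0.0012 0.0053 0.0073] z [0.1639 0.1746]
0.0662 220 v [0.0001 0.0049 0.0074] z [0.1601 0.1654]
0.0762 222 v [0.0008 0.0047 0.0073] z [0.1604 0.1644]
0.0862 227 v [0.0006 0.0046 0.0072] z [0.1604 0.1643]
0.0962 255 v [0.0001 0.0045 0.0075] z [0.162  0.1665]
0.1062 267 v [-0.      0.0047  0.0078] z [0.1639 0.1685]
0.1162 228 v [0.0004 0.0048 0.0075] z [0.1648 0.1688]
0.1262 239 v [0.0002 0.0046 0.0074] z [0.1652 0.1693]
0.1362 215 v [0.0001 0.0045 0.0075] z [0.1658 0.1695]
0.1462 207 v [0.0005 0.0047 0.0075] z [0.1655 0.1698]
0.1562 204 v [0.0003 0.0048 0.0076] z [0.1649 0.1696]
0.1662 52 v [-0.0107 -0.0077  0.0071] z [0.1549 0.1601]
0.1762 321 v [-0.0206 -0.0126  0.005 ] z [0.1308 0.1449]
0.1862 11 v [-0.0223 -0.0145 -0.0104] z [0.1315 0.1428]
tab
-0.0054 548 v [-0.0068  0.0093  0.0171] z [0.2175 0.2434]
-0.0024 787 v [-0.0065  0.0111  0.0173] z [0.2167 0.2421]
0.0006 763 v [-0.007   0.0101  0.0172] z [0.2167 0.242 ]
0.0036 765 v [-0.0066  0.0108  0.0172] z [0.2165 0.2419]
0.0066 262 v [-0.0061  0.0104  0.0164] z [0.2171 0.2494]
bail
-0.0021 496 v [0.0163 0.0325 0.047 ] z [0.1764 0.2011]
0.0009 559 v [0.0166 0.0335 0.0474] z [0.1718 0.2012]
0.0039 323 v [0.0158 0.0325 0.0467] z [0.1724 0.2001]
```

```bash
python3 -m handwheel '[[0.03,0.007,0,0,0,0,5],[0.06,0.015,0,0,0,0,5],[0.1,0.025,0,0,0,0,5],[0.135,0.033,0,0,0,0,5],[0.15,0.037,0,0,0,0,5]]'
python3 -m handwheel '[[0,0,0,0,0,0,5],[0,0,0,0,0,0,5],[0,0,0,0,0,0,5]]'
python3 - <<'E'
from h import *
s=robot.read_state();print(s['ee_pos'],s['tcp_rot'],s['contact_force'],s['width'])
p,d=robot.camera("side");cv2.imwrite(f"pics/s3.png",cv2.resize(p[60:220,130:300,::-1],None,fx=4,fy=4))
p,d=robot.camera("wrist");cv2.imwrite("pics/w4.png",p[:,:,::-1])
E
```

```text
clock: 4.62
ee_pos: [0.5337, 0.2459, 0.212]
tcp_rot: [0.0, 0.616, 0.788, 0.0]
contact_force: [-0.5, 0.4, -1.5]
width: 0.0115
clock: 4.87
ee_pos: [0.5313, 0.2458, 0.2124]
tcp_rot: [-0.0, 0.615, 0.788, -0.0]
contact_force: [-0.1, -0.1, -1.2]
width: 0.0114
[0.5313184 0.2458194 0.2123805] [-9.28936345e-05  6.15244618e-01  7.88336237e-01 -1.70687483e-04] [-0.08003821 -0.10946169 -1.21959542] 0.011435558702383662
```

View pics/s3.png

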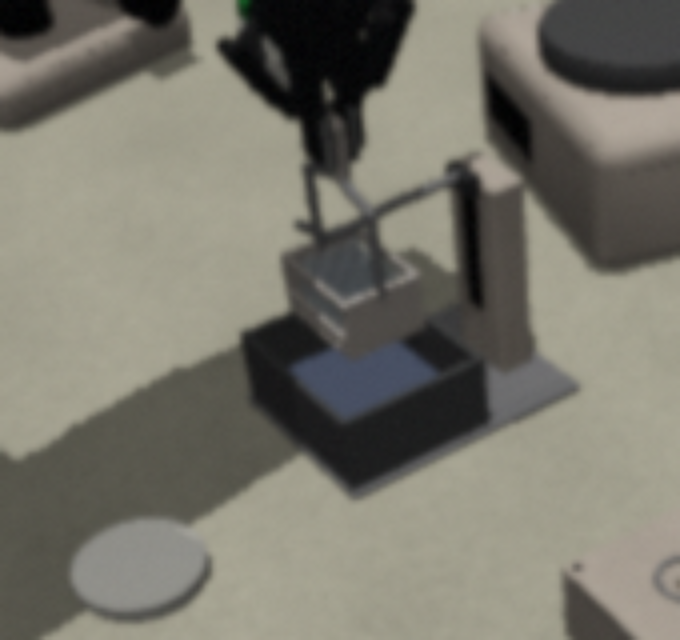

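View pics/w4.png

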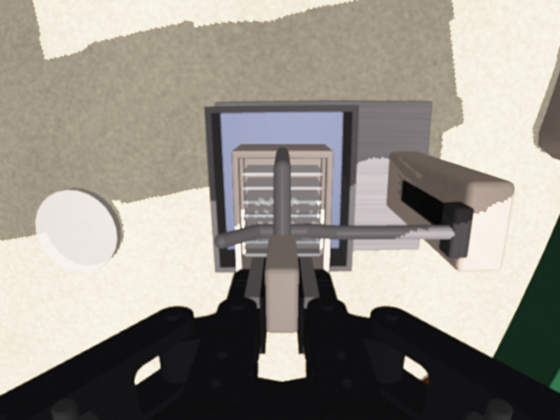

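```bash
python3 -m handwheel '[[0,0,-0.015,0,0,0,5],[0,0,-0.035,0,0,0,5],[0,0,-0.05,0,0,0,5],[0,0,-0.06,0,0,0,5],[0,0,-0.06,0,0,0,5]]'
python3 -m handwheel '[[0,0,-0.002,0,0,0,5],[0,0,-0.004,0,0,0,5],[0,0,-0.006,0,0,0,5],[0,0,-0.006,0,0,0,5]]'
```

```text
clock: 5.38
ee_pos: [0.5312, 0.2459, 0.1806]
tcp_rot: [-0.001, 0.615, 0.788, -0.001]
contact_force: [-0.2, -0.2, -2.3]
width: 0.0112
clock: 5.72
ee_pos: [0.5321, 0.2463, 0.1794]
tcp_rot: [0.0, 0.615, 0.788, 0.0]
contact_force: [-0.1, -0.1, -2.6]
width: 0.0113
```

```bash
python3 -m handwheel '[[0,0,-0.002,0,0,0,5],[0,0,-0.004,0,0,0,5],[0,0,-0.004,0,0,0,5]]'
python3 -m handwheel '[[0,0,-0.002,0,0,0,5],[0,0,-0.004,0,0,0,5],[0,0,-0.004,0,0,0,5]]'
```

```text
clock: 5.97
ee_pos: [0.5322, 0.2463, 0.1775]
tcp_rot: [0.0, 0.615, 0.788, 0.0]
contact_force: [-0.7, 0.3, 2.9]
width: 0.0113
clock: 6.22
ee_pos: [0.5321, 0.2463, 0.1753]
tcp_rot: [0.0, 0.615, 0.788, 0.0]
contact_force: [0.5, 0.7, 2.7]
width: 0.0113
```

```bash
python3 -m handwheel '[[0,0,0.002,0,0,0,20],[0,0,0.002,0,0,0,34],[0,0,0.002,0,0,0,34],[0,0,0.002,0,0,0,34],[0,0,0.002,0,0,0,34]]'
python3 - <<'E'
from h import *
s=robot.read_state();print(s['ee_pos'],s['contact_force'],s['width'])
p,d=robot.camera("wrist");cv2.imwrite("pics/w5.png",p[:,:,::-1])
p,d=robot.camera("side");cv2.imwrite(f"pics/s4.png",cv2.resize(p[60:220,130:300,::-1],None,fx=3,fy=3))
E
```

```text
clock: 6.63
ee_pos: [0.532, 0.2462, 0.1762]
tcp_rot: [-0.0, 0.615, 0.788, -0.0]
contact_force: [-0.1, 0.8, 0.3]
width: 0.0343
[0.53195984 0.24616413 0.17622921] [-0.09561434  0.84134502  0.34905006] 0.03427507928231077
```

View pics/w5.png

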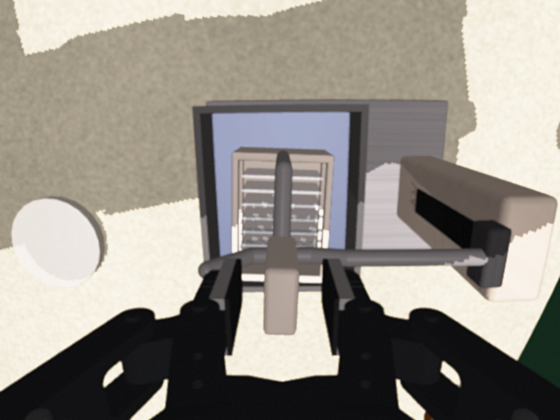

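View pics/s4.png

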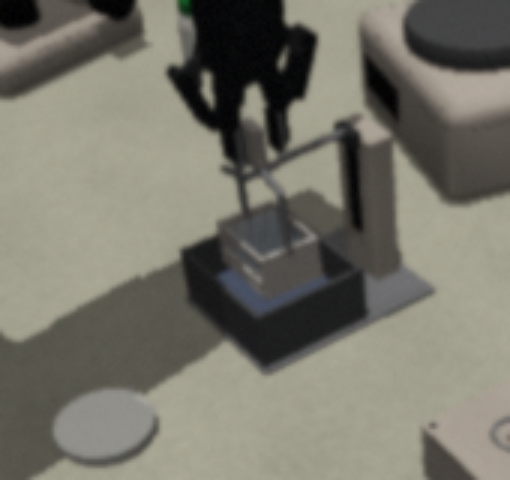

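```bash
python3 -m handwheel '[[0,0,0.04,0,0,0,34],[0,0,0.1,0,0,0,34],[0,-0.03,0.13,0,0,0.2,40],[-0.005,-0.1,0.13,0,0,0.4,50],[-0.01,-0.18,0.13,0,0,0.6,60]]'
python3 -m handwheel '[[-0.007,-0.08,0,0,0,0.2,60],[-0.014,-0.16,0,0,0,0.4,60],[-0.021,-0.24,0,0,0,0.6,60],[-0.028,-0.32,0,0,0,0.8,60],[-0.035,-0.4,0,0,0,1,60]]'
python3 -m handwheel '[[-0.01,-0.08,0,0,0,0.2,60],[-0.02,-0.16,0,0,0,0.4,60],[-0.03,-0.24,0,0,0,0.5,60],[-0.04,-0.32,0,0,0,0.6,60],[-0.053,-0.4,0,0,0,0.613,60]]'
python3 -m handwheel '[[0,-0.08,0,0,0,0,60],[0,-0.14,-0.03,0,0,0,60],[0,-0.17,-0.03,0,0,0,60],[0,-0.18,-0.03,0,0,0,60],[0,-0.18,-0.03,0,0,0,60]]'
python3 -m handwheel '[[0,0,0,0,0,0,50],[0,0,0,0,0,0,50]]'
python3 - <<'E'
from h import *
s=robot.read_state();print(s['ee_pos'],s['tcp_rot'],s['contact_force'],s['width'],s['qpos'])
w,x,y,z=s['tcp_rot'];print("yang",np.degrees(2*np.arctan2(y,x))-90)
p,d=robot.camera("wrist");cv2.imwrite("pics/w6.png",p[:,:,::-1])
c=robot.camera_params("wrist");X=cloud(c,d);np.savez("w6.npz",p=p,d=d,X=X)
for lo,hi in((.05,.08),(.065,.08),(.025,.0315)):
  m=(X[...,2]>lo)&(X[...,2]<hi);Q=X[m];Q=Q[(abs(Q[:,0]-.483)<.04)&(abs(Q[:,1]+.343)<.04)]
  if len(Q)>4: print(len(Q),np.percentile(Q[:,2],[50,99]),cv2.minAreaRect(Q[:,:2].astype(np.float32)*1000))
E
```

```text
clock: 7.15
ee_pos: [0.5273, 0.1566, 0.242]
tcp_rot: [0.001, 0.481, 0.877, 0.001]
contact_force: [0.6, -0.3, 0.3]
width: 0.0595
clock: 7.57
ee_pos: [0.5089, -0.0456, 0.2415]
tcp_rot: [0.0, 0.239, 0.971, 0.0]
contact_force: [0.8, 0.5, 0.2]
width: 0.0597
clock: 7.98
ee_pos: [0.4824, -0.2457, 0.2414]
tcp_rot: [0.0, 0.081, 0.997, -0.0]
contact_force: [2.1, 0.5, -0.4]
width: 0.0603
clock: 8.4
ee_pos: [0.4828, -0.3346, 0.226]
tcp_rot: [-0.0, 0.084, 0.996, 0.0]
contact_force: [0.3, 0.2, 0.8]
width: 0.0598
clock: 8.57
ee_pos: [0.4834, -0.3327, 0.2268]
tcp_rot: [0.0, 0.083, 0.997, -0.0]
contact_force: [-1.0, -0.9, -0.1]
width: 0.0502
[ 0.48337213 -0.33270012  0.22683976] [ 3.12188051e-04  8.25774380e-02  9.96584601e-01 -5.04046785e-05] [-0.95590006 -0.89734639 -0.05677661] 0.050152844213511155 [-6.02943370e-01  3.97359064e-01  2.06411023e-01  1.37925641e+00
  2.22916655e-04 -4.37600142e-01]
yang 80.5265346481577
449 [0.07206407 0.07565855] ((481.9795227050781, -346.0469665527344), (10.03214168548584, 30.12713050842285), 80.15474700927734)
411 [0.07247117 0.07567524] ((482.385498046875, -346.1017150878906), (10.030601501464844, 29.08746910095215), 80.02982330322266)
2242 [0.02977908 0.03133761] ((482.66790771484375, -346.2565002441406), (50.264461517333984, 50.48381805419922), 79.93890380859375)
```

View pics/w6.png

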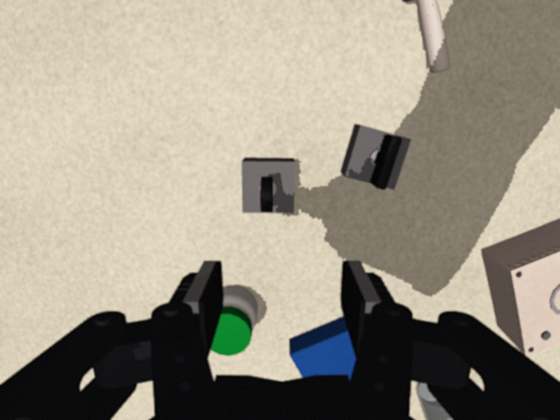

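```bash
python3 -m handwheel '[[-0.001,-0.02,-0.07,0,0,-0.017,45],[-0.001,-0.025,-0.14,0,0,-0.017,45],[-0.001,-0.025,-0.21,0,0,-0.017,45],[-0.001,-0.025,-0.25,0,0,-0.017,40],[-0.001,-0.025,-0.26,0,0,-0.017,35]]'
python3 -m handwheel '[[0,0,0,0,0,0,35],[0,0,0,0,0,0,35]]'
python3 - <<'E'
from h import *
s=robot.read_state();print(s['ee_pos'],s['tcp_rot'],s['contact_force'],s['width'])
p,d=robot.camera("wrist");cv2.imwrite("pics/w7.png",p[:,:,::-1])
c=robot.camera_params("wrist");X=cloud(c,d);np.savez("w7.npz",p=p,d=d,X=X)
for lo,hi in((.065,.08),(.025,.0315)):
  m=(X[...,2]>lo)&(X[...,2]<hi);Q=X[m];Q=Q[(abs(Q[:,0]-.483)<.04)&(abs(Q[:,1]+.345)<.04)]
  if len(Q)>4: print(len(Q),np.percentile(Q[:,2],[50,99]),cv2.minAreaRect(Q[:,:2].astype(np.float32)*1000))
E
```

```text
clock: 9.03
ee_pos: [0.4811, -0.3442, 0.0931]
tcp_rot: [-0.002, 0.087, 0.996, 0.001]
contact_force: [-0.7, 1.1, -0.5]
width: 0.0351
clock: 9.2
ee_pos: [0.4833, -0.3462, 0.0979]
tcp_rot: [0.001, 0.087, 0.996, -0.0]
contact_force: [0.5, 0.5, 0.4]
width: 0.0351
[ 0.48327684 -0.34619277  0.09789244] [ 6.95603327e-04  8.71989902e-02  9.96190580e-01 -4.25767950e-04] [0.47445949 0.53239072 0.4071539 ] 0.03509500484800246
1085 [0.07307624 0.07578701] ((482.25390625, -346.5234069824219), (10.028556823730469, 29.020689010620117), 79.98798370361328)
5370 [0.03017951 0.0313623 ] ((483.0358581542969, -346.6986999511719), (50.2183952331543, 50.97962951660156), 79.9725341796875)
```

View pics/w7.png

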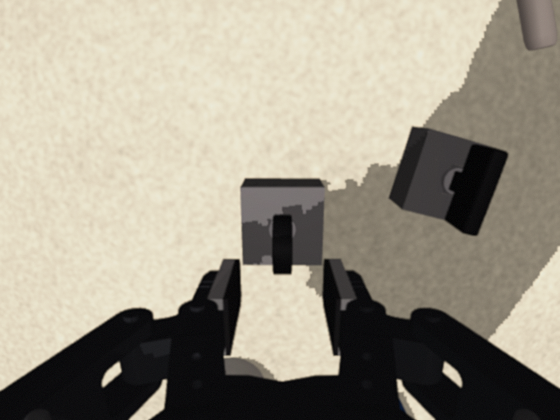

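```bash
python3 -m handwheel '[[0,0,-0.04,0,0,0,35],[0,0,-0.08,0,0,0,35],[0,0,-0.105,0,0,0,35],[0,0,-0.115,0,0,0,35],[0,0,-0.115,0,0,0,35]]'
python3 -m handwheel '[[0,0,0,0,0,0,20],[0,0,0,0,0,0,12],[0,0,0,0,0,0,5],[0,0,0,0,0,0,5],[0,0,0,0,0,0,5]]' 60
python3 -m handwheel '[[0,0,0,0,0,0,5],[0,0,0,0,0,0,5]]'
```

```text
clock: 9.67
ee_pos: [0.4827, -0.3463, 0.0392]
tcp_rot: [0.0, 0.088, 0.996, -0.0]
contact_force: [0.3, -0.3, 0.7]
width: 0.0353
clock: 10.08
ee_pos: [0.4833, -0.3469, 0.0402]
tcp_rot: [0.001, 0.088, 0.996, -0.001]
contact_force: [-0.2, 0.4, 7.6]
width: 0.0092
clock: 10.25
ee_pos: [0.4833, -0.3468, 0.0402]
tcp_rot: [0.001, 0.088, 0.996, -0.001]
contact_force: [0.0, 0.2, 7.5]
width: 0.0095
```

```bash
python3 -m handwheel '[[0,0,0.02,0,0,0,5],[0,0,0.05,0,0,0,5],[0,0,0.09,0,0,0,5],[0,0,0.14,0,0,0,5],[0,0,0.2,0,0,0,5]]'
python3 -m handwheel '[[0,0,0,0,0,0,5],[0,0,0,0,0,0,5],[0,0,0,0,0,0,5]]'
python3 - <<'E'
from h import *
s=robot.read_state();print(s['ee_pos'],s['tcp_rot'],s['contact_force'],s['width'])
w,x,y,z=s['tcp_rot'];print("yang",np.degrees(2*np.arctan2(y,x))-90)
p,d=robot.camera("wrist");cv2.imwrite("pics/w8.png",p[:,:,::-1])
c=robot.camera_params("wrist");X=cloud(c,d);np.savez("w8.npz",p=p,d=d,X=X)
p,d=robot.camera("side");cv2.imwrite("pics/s5.png",cv2.resize(p[180:360,200:400,::-1],None,fx=3,fy=3))
E
```

```text
clock: 10.67
ee_pos: [0.4819, -0.3459, 0.14]
tcp_rot: [-0.0, 0.088, 0.996, 0.0]
contact_force: [0.2, -0.5, 0.2]
width: 0.0091
clock: 10.92
ee_pos: [0.4825, -0.3463, 0.1391]
tcp_rot: [0.0, 0.088, 0.996, -0.0]
contact_force: [0.2, 0.1, -0.1]
width: 0.0092
[ 0.48247579 -0.34627602  0.1390643 ] [ 1.47772770e-04  8.75725645e-02  9.96158128e-01 -9.21877330e-05] [ 0.24739667  0.13480054 -0.05364217] 0.009202285530246854
yang 79.95205226689393
```

View pics/w8.png

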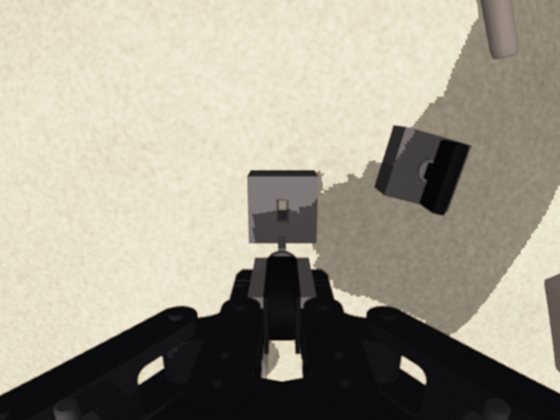

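View pics/s5.png

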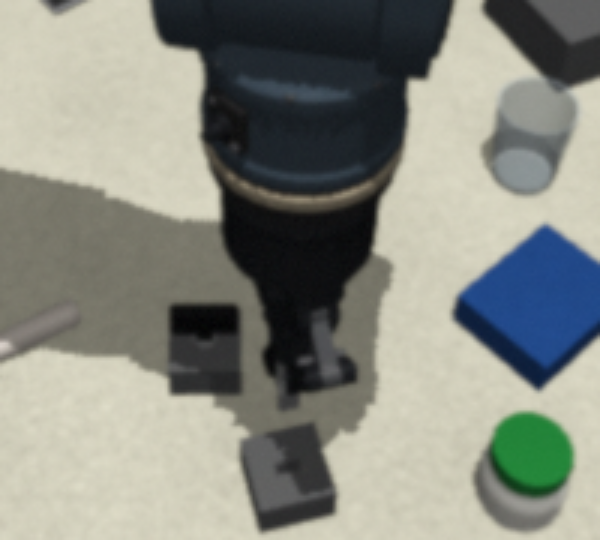

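```bash
python3 -m handwheel '[[0.03,0.055,0,0,0,0.15,5],[0.07,0.13,0,0,0,0.3,5],[0.108,0.2,0,0,0,0.45,5],[0.147,0.27,0,0,0,0.6,5],[0.185,0.34,0,0,0,0.733,5]]'
python3 -m handwheel '[[0.035,0.065,0,0,0,0,5],[0.07,0.13,0,0,0,0,5],[0.1,0.185,0,0,0,0,5],[0.12,0.222,0,0,0,0,5],[0.124,0.23,0,0,0,0,5]]'
python3 -m handwheel '[[0,0,0,0,0,0,5],[0,0,0,0,0,0,5],[0,0,0,0,0,0,5],[0,0,0,0,0,0,5]]'
cat > look.py <<'E'
from h import *
import sys
n=sys.argv[1]
s=robot.read_state();print(s['ee_pos'].round(4),s['tcp_rot'],s['contact_force'].round(1),s['width'],s['qpos'].round(3))
w,x,y,z=s['tcp_rot'];print("yang",np.degrees(2*np.arctan2(y,x))-90)
p,d=robot.camera("wrist");cv2.imwrite(f"pics/{n}.png",p[:,:,::-1])
c=robot.camera_params("wrist");X=cloud(c,d);np.savez(n+".npz",p=p,d=d,X=X)
m=(X[...,2]>.056)&(X[...,2]<.0635);Q=X[m];Q=Q[(abs(Q[:,0]-.637)<.085)&(abs(Q[:,1]+.06)<.085)]
print(len(Q),np.percentile(Q[:,2],[5,50,95]).round(4),cv2.minAreaRect(Q[:,:2].astype(np.float32)*1000))
E
python3 look.py w9
```

```text
clock: 11.43
ee_pos: [0.5751, -0.1744, 0.138]
tcp_rot: [-0.001, -0.106, 0.994, 0.0]
contact_force: [0.4, -0.1, -0.5]
width: 0.0091
clock: 11.85
ee_pos: [0.6377, -0.0579, 0.1375]
tcp_rot: [-0.001, -0.106, 0.994, 0.0]
contact_force: [0.4, 0.1, -0.5]
width: 0.0092
clock: 12.18
ee_pos: [0.6365, -0.0625, 0.1388]
tcp_rot: [-0.0, -0.103, 0.995, -0.0]
contact_force: [-0.1, -1.2, -0.6]
width: 0.009
[ 0.6365 -0.0625  0.1388] [-1.58251255e-04 -1.03299849e-01  9.94650247e-01 -4.24805106e-05] [-0.1 -1.2 -0.6] 0.009049868975852715 [-0.098  0.533  0.194  1.233 -0.    -0.305]
yang 101.85844502108816
23706 [0.0588 0.0599 0.0612] ((637.8269653320312, -61.070594787597656), (110.96045684814453, 110.4715805053711), 11.993266105651855)
```

View pics/w9.png

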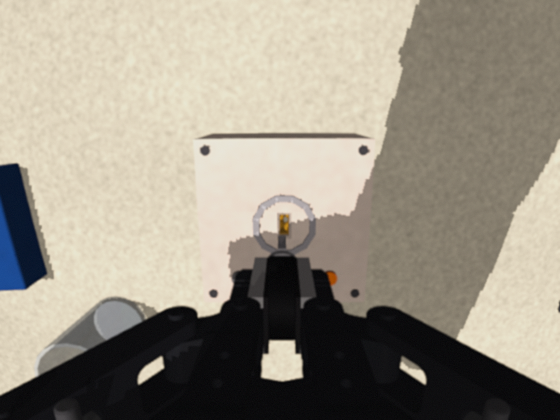

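Run:
```python
from h import *
from scipy.spatial.transform import Rotation as R
for n,T,q,zz,yang,ctr in (("w8",[.48248,-.34628,.13906],0,.030,79.95,None),("w9",[.6365,-.0625,.1388],0,.060,101.86,None)):
    w=np.load(n+".npz");X=w['X'];p=w['p'].astype(int)
    a=np.radians(yang-90);ex=np.array([np.cos(a),np.sin(a)]);ey=np.array([-ex[1],ex[0]])
    if n=="w8": b=(268,192,298,228)
    else: b=(270,205,300,240)
    x0,y0,x1,y1=b
    cv2.imwrite(f"pics/c_{n}.png",cv2.resize(w['p'][y0-20:y1+30,x0-20:x1+20,::-1],None,fx=7,fy=7,interpolation=cv2.INTER_CUBIC))
    rel=(X[...,:2]-np.array(T[:2]))
    U=rel@ex;V=rel@ey
    Z=X[...,2]
    # top surface extents at rows
    if n=="w8":
        m=(Z>.0265)&(Z<.0325)&(abs(U)<.04)&(abs(V)<.04)
        mid=m&(abs(U)<.02); print("stand V",np.percentile(V[mid],[1,99]),"U",np.percentile(U[m],[1,99]))
    else:
        m=(Z>.056)&(Z<.0635)&(abs(U)<.075)&(abs(V)<.075);print("box V",np.percentile(V[m],[.5,99.5]),"U",np.percentile(U[m],[.5,99.5]))
    s=p.sum(2)
    print(s[y0:y1:2,x0:x1])
```

```text
stand V [-0.02432142  0.02486659] U [-0.02538685  0.02407155]
[[367 371 369 368 373 366 364 371 366 371 370 369 367 374 368 370 371 370
  371 370 369 369 369 370 367 372 374 373 364 370]
 [367 367 366 371 369 367 369 368 370 373 367 367 367 368 370 371 365 369
  369 372 367 371 371 370 367 366 368 368 369 368]
 [368 371 369 369 369 368 369 367 369 369 371 371 372 370 366 369 371 368
  369 372 375 372 364 366 365 367 366 367 367 367]
 [372 373 371 372 372 369 376 365 351 340 342 338 341 342 342 350 349 354
  363 379 384 376 367 372 373 367 369 368 365 368]
 [371 369 371 373 374 372 373 345 279 229 255 305 329 328 327 330 332 318
  285 285 313 351 367 370 369 373 370 366 369 370]
 [369 372 370 367 373 374 375 353 288 233 269 363 396 405 404 406 403 373
  293 269 300 350 374 370 371 369 371 368 370 369]
 [366 370 369 371 368 367 373 351 289 240 271 371 406 408 411 410 408 371
  294 266 301 354 370 369 368 371 369 368 372 370]
 [370 370 370 374 368 372 370 348 289 245 272 371 407 406 402 403 401 365
  295 271 306 351 373 371 371 368 368 370 370 364]
 [370 367 370 368 373 369 370 350 291 
[... 2823 characters left out ...]
141 153 201 275 289 247
  260 311 343 368 396 405 401 405 402 407 405 405]
 [600 615 652 659 661 662 647 569 423 284 188 142 141 148 141 155 174 190
  245 311 340 367 398 408 406 404 401 400 404 402]
 [413 426 458 474 474 479 485 465 375 272 216 195 200 201 201 199 199 202
  250 316 343 373 397 406 404 402 402 399 404 406]
 [409 408 404 405 405 409 397 359 299 245 221 212 211 214 218 236 260 267
  288 326 344 370 399 407 411 401 404 406 402 403]
 [411 411 409 413 407 411 403 341 243 196 189 190 192 192 188 230 314 343
  346 338 349 374 397 409 407 403 401 404 404 402]
 [404 406 404 403 405 409 398 347 249 191 189 194 187 180 171 240 351 390
  389 386 389 397 400 403 400 394 397 397 397 397]]
```

View pics/c_w8.png

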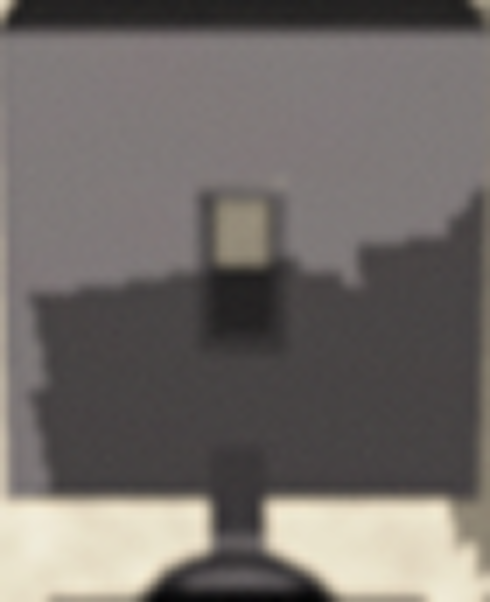

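View pics/c_w9.png

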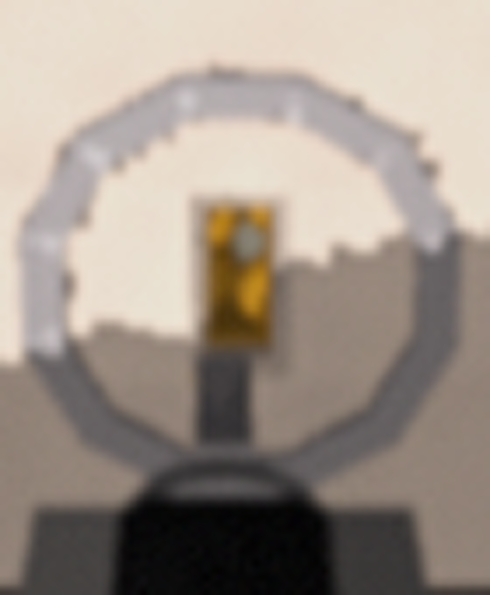

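Run:
```python
from h import *
c=robot.camera_params("wrist")
T=np.array([.6365,-.0625]);a=np.radians(11.86);ex=np.array([np.cos(a),np.sin(a)]);ey=np.array([-ex[1],ex[0]])
o,_=ray(c,(282,230));print("cam U,V,z",(o[:2]-T)@ex,(o[:2]-T)@ey,o[2])
for px,z in (((282,235.7),.1016),((282,235.7),.108),((282,235.7),.103),((284.3,225),.060),((284.3,214.5),.060),((284.3,235.5),.06),((282,252),.131)):
    P=atz(c,px,z)[:2]-T;print(px,z,"U",(P@ex).round(4),"V",(P@ey).round(4))
w=np.load("w9.npz");X=w['X']
for r in range(234,262,3):
    P=X[r,282,:];print(r,((P[:2]-T)@ex).round(4),((P[:2]-T)@ey).round(4),P[2].round(4))
```

```text
cam U,V,z -0.06956953965953147 -0.00026051313677533653 0.28115072413615994
(282, 235.7) 0.1016 U -0.0064 V 0.0001
(282, 235.7) 0.108 U -0.0086 V 0.0001
(282, 235.7) 0.103 U -0.0069 V 0.0001
(284.3, 225) 0.06 U 0.001 V 0.0016
(284.3, 214.5) 0.06 U -0.0059 V 0.0016
(284.3, 235.5) 0.06 U 0.0081 V 0.0017
(282, 252) 0.131 U -0.0091 V 0.0001
234 0.0084 0.0002 0.0562
237 -0.0072 0.0001 0.1059
240 -0.0075 0.0001 0.1113
243 -0.0071 0.0001 0.1144
246 -0.007 0.0001 0.1182
249 -0.0069 0.0001 0.1218
252 -0.0085 0.0001 0.1295
255 -0.008 0.0001 0.1319
258 -0.0167 0.0 0.1559
261 -0.0167 -0.0 0.1586
```

```bash
python3 -m handwheel '[[0.003,0.003,-0.02,0,0,0,5],[0.003,0.003,-0.045,0,0,0,5],[0.003,0.003,-0.065,0,0,0,5],[0.003,0.003,-0.074,0,0,0,5],[0.003,0.003,-0.074,0,0,0,5]]'
python3 -m handwheel '[[0,0,0,0,0,0,5],[0,0,0,0,0,0,5]]'
python3 look.py w10
```

```text
clock: 12.65
ee_pos: [0.6376, -0.0599, 0.1002]
tcp_rot: [-0.001, -0.104, 0.995, 0.0]
contact_force: [0.8, 0.7, 0.7]
width: 0.0094
clock: 12.82
ee_pos: [0.6388, -0.0599, 0.1023]
tcp_rot: [0.0, -0.104, 0.995, -0.0]
contact_force: [0.5, -0.4, -0.2]
width: 0.0092
[ 0.6388 -0.0599  0.1023] [ 3.15115638e-04 -1.03988920e-01  9.94578403e-01 -7.24792139e-05] [ 0.5 -0.4 -0.2] 0.009189505185583821 [-0.093  0.553  0.134  1.151 -0.    -0.302]
yang 101.9378347531875
30086 [0.0588 0.0599 0.0611] ((633.1622924804688, -62.001014709472656), (101.70782470703125, 110.52104949951172), 11.950312614440918)
```

View pics/w10.png

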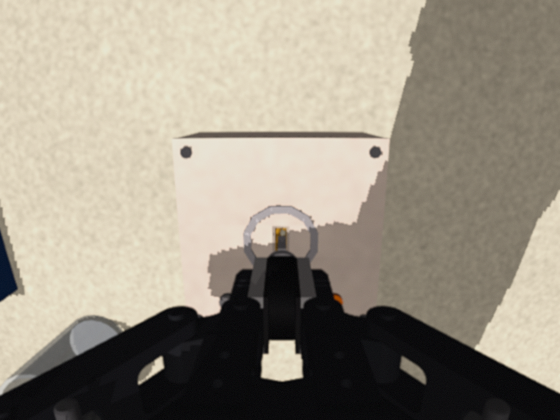

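```bash
cat > al.py <<'E'
from h import *
import sys
n=sys.argv[1]
s=robot.read_state();w=np.load(n+".npz");X=w['X'];T=s['ee_pos'][:2]
q=s['tcp_rot'];a=2*np.arctan2(q[2],q[1])-np.pi;ex=np.array([np.cos(a),np.sin(a)]);ey=np.array([-ex[1],ex[0]])
print(np.degrees(a)%180,T,s['ee_pos'][2],s['contact_force'])
rel=X[...,:2]-T;U=rel@ex;V=rel@ey;Z=X[...,2]
m=(Z>.056)&(Z<.0635)&(abs(U)<.05)&(abs(V)<.075);print("box V",np.percentile(V[m],[.5,99.5]),np.percentile(V[m],[.5,99.5]).mean())
m=(Z>.056)&(Z<.0635)&(abs(V)<.04);print("box Umin/max",np.percentile(U[m],[.1,.5,99.5,99.9]))
for r in range(225,262,2): print(r,U[r,282].round(4),V[r,282].round(4),Z[r,282].round(4),w['p'][r,270:296].astype(int).sum(1))
cv2.imwrite(f"pics/c_{n}.png",cv2.resize(w['p'][195:265,245:320,::-1],None,fx=8,fy=8,interpolation=cv2.INTER_CUBIC))
E
python3 al.py w10
```

```text
11.938773574812465 [ 0.63887268 -0.05987175] 0.10242338145475299 [ 0.82616806 -0.95013778  0.57998299]
box V [-0.05536292  0.05366348] -0.0008497156563439384
box Umin/max [-0.05668078 -0.05653277  0.03881596  0.04219723]
225 -0.0086 0.0001 0.0535 [652 648 633 620 620 623 624 626 630 633 633 642 639 643 644 641 644 640
 640 646 649 651 647 651 649 647]
227 -0.0092 0.0001 0.059 [660 638 569 519 497 469 465 490 495 492 479 467 460 498 519 522 542 561
 587 619 650 656 658 653 653 656]
229 -0.003 0.0001 0.0435 [661 635 562 505 458 341 317 348 341 299 273 279 316 335 328 342 438 532
 569 592 585 585 583 604 636 648]
231 0.0132 0.0002 -0.0004 [658 639 558 504 452 355 336 345 309 278 292 329 356 358 329 295 366 474
 508 455 409 396 395 418 450 464]
233 0.0145 0.0002 0.0002 [661 638 545 450 416 326 274 267 235 216 281 346 371 368 336 272 275 327
 368 375 390 402 400 397 401 394]
235 0.0161 0.0002 -0.0002 [661 644 558 465 426 303 197 192 181 186 216 276 298 271 239 217 256 306
 338 375 398 401 404 400 396 400]
237 -0.0071 0.0 0.0689 [662 646 574 513 448 307 214 214 202 188 187 191 194 187 189 
[... 853 characters left out ...]
88 357 305 253 213 181 170 175 170 163 161 163 167 167 174 188 212
 257 310 353 378 396 396 396 392]
253 -0.0088 0.0 0.0947 [344 271 210 172 166 174 188 197 206 217 215 218 224 223 216 205 194 183
 172 166 184 233 295 343 382 396]
255 -0.0085 0.0 0.0963 [181 123 111 125 164 202 214 217 218 224 221 228 224 224 225 216 216 211
 200 183 140 123 129 181 267 339]
257 -0.016 -0.0 0.1164 [ 43  21  26  29  29  36  39  43  31  35  35  30  36  33  36  35  37  41
  36  29  23  28  24  44  85 150]
259 -0.0175 -0.0 0.1219 [21 20 22 16 20 24 12 25 19 13 17 20 22 12 18 21 17 12 10 31 16 24 14 11
 16 26]
261 -0.0169 -0.0 0.1223 [23 35 28 22 28 35 18 18 28 25 24 19 20 20 24 24 19 19 17 17 20 31 24 15
 12 24]
```

```bash
sleep 1
```

```text
(no output)
```

View pics/c_w10.png

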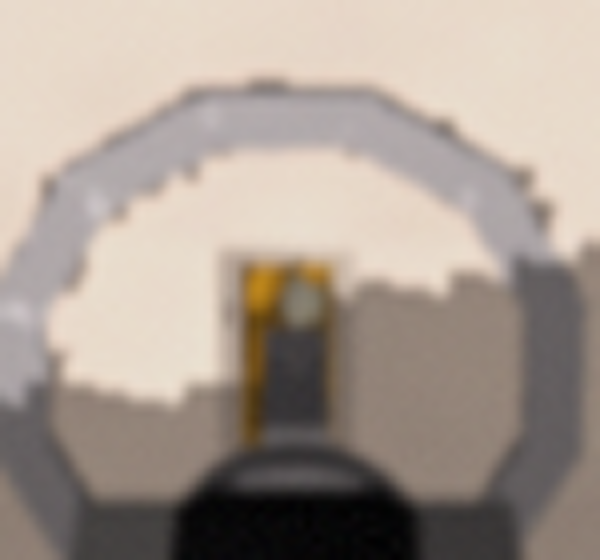

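```bash
python3 -m handwheel '[[0,-0.0016,0,0,0,0,5],[0,-0.0016,-0.004,0,0,0,5],[0,-0.0016,-0.008,0,0,0,5],[0,-0.0016,-0.012,0,0,0,5],[0,-0.0016,-0.012,0,0,0,5]]'
python3 -m handwheel '[[0,0,-0.002,0,0,0,5],[0,0,-0.004,0,0,0,5],[0,0,-0.004,0,0,0,5]]'
python3 look.py w11; python3 al.py w11 | head -3
```

```text
clock: 13.28
ee_pos: [0.6382, -0.0606, 0.0953]
tcp_rot: [-0.0, -0.104, 0.995, 0.0]
contact_force: [-0.7, 0.6, -0.8]
width: 0.009
clock: 13.53
ee_pos: [0.6384, -0.0606, 0.0936]
tcp_rot: [-0.0, -0.104, 0.995, 0.0]
contact_force: [-0.4, 0.7, -1.2]
width: 0.0089
[ 0.6384 -0.0606  0.0936] [-1.00386328e-04 -1.04022842e-01  9.94574903e-01  1.79520736e-05] [-0.4  0.7 -1.2] 0.008901832415375486 [-0.095  0.558  0.12   1.133 -0.    -0.303]
yang 101.9417424949759
31308 [0.0588 0.0599 0.0611] ((630.4443969726562, -62.423500061035156), (96.58695983886719, 110.97784423828125), 12.227736473083496)
11.94258712746566 [ 0.63846281 -0.06058356] 0.09371725233579023 [-0.35929242  0.15499402  0.01586546]
box V [-0.05478428  0.0542811 ] -0.0002515904200905937
box Umin/max [-0.05617605 -0.05606099  0.03464272  0.0375372 ]
```

View pics/c_w11.png

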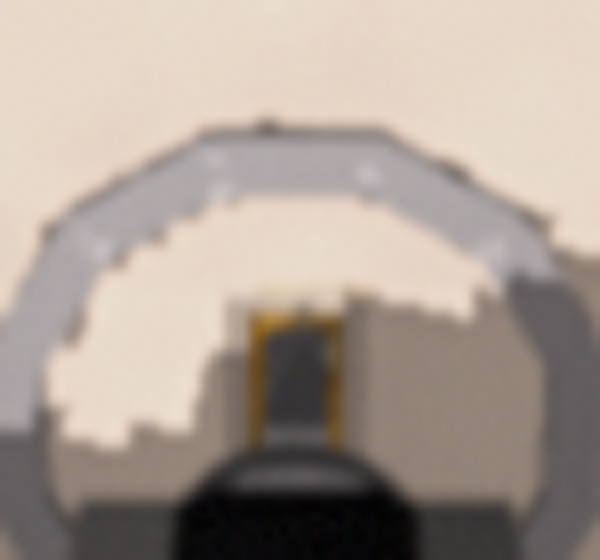

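```bash
python3 -m handwheel '[[0,0,-0.003,0,0,0,5],[0,0,-0.006,0,0,0,5],[0,0,-0.009,0,0,0,5],[0,0,-0.009,0,0,0,5]]'
python3 -m handwheel '[[0,0,-0.002,0,0,0,5],[0,0,-0.004,0,0,0,5],[0,0,-0.004,0,0,0,5]]'
```

```text
clock: 13.92
ee_pos: [0.6384, -0.0606, 0.0889]
tcp_rot: [-0.0, -0.104, 0.995, 0.0]
contact_force: [0.2, -0.1, 0.6]
width: 0.0089
clock: 14.17
ee_pos: [0.6388, -0.0607, 0.0879]
tcp_rot: [0.0, -0.104, 0.995, -0.0]
contact_force: [-1.3, 0.0, 7.2]
width: 0.0092
```

```bash
python3 -m handwheel '[[0,0,-0.001,0,0,0.19,5],[0,0,-0.001,0,0,0,5],[0,0,-0.001,0,0,-0.19,5],[0,0,-0.001,0,0,0,5],[0,0,-0.001,0,0,0.19,5]]'
python3 -m handwheel '[[0,0,0,0,0,-0.19,5],[0,0,0,0,0,-0.38,5],[0,0,0,0,0,-0.19,5],[0,0,0,0,0,-0.19,5]]'
```

```text
clock: 14.58
ee_pos: [0.6393, -0.0606, 0.0877]
tcp_rot: [0.001, -0.155, 0.988, -0.0]
contact_force: [1.2, 1.1, 8.2]
width: 0.009
clock: 14.92
ee_pos: [0.6391, -0.0606, 0.0875]
tcp_rot: [0.001, -0.106, 0.994, -0.0]
contact_force: [0.3, -0.2, 6.4]
width: 0.009
```

```bash
python3 -m handwheel '[[0,0,-0.002,0,0,0.2,5],[0,0,-0.002,0,0,0.2,5],[0,0,-0.002,0,0,-0.2,5],[0,0,-0.002,0,0,-0.2,5],[0,0,-0.002,0,0,-0.2,5]]'
python3 -m handwheel '[[0,0,0,0,0,0.4,5],[0,0,0,0,0,0.4,5],[0,0,0,0,0,0.4,5],[0,0,0,0,0,0,5],[0,0,0,0,0,0,5]]'
python3 -m handwheel '[[0,0,0,0,0,0.2,5],[0,0,0,0,0,0.2,5]]'
```

```text
clock: 15.33
ee_pos: [0.639, -0.0607, 0.0863]
tcp_rot: [0.001, -0.05, 0.999, -0.0]
contact_force: [1.6, -0.2, 3.6]
width: 0.0092
clock: 15.75
ee_pos: [0.6386, -0.0607, 0.0859]
tcp_rot: [0.0, -0.051, 0.999, -0.0]
contact_force: [-0.4, -0.1, 2.0]
width: 0.0088
clock: 15.92
ee_pos: [0.6386, -0.0607, 0.0858]
tcp_rot: [0.0, -0.108, 0.994, -0.0]
contact_force: [0.8, -1.6, 1.8]
width: 0.0091
```

```bash
python3 -m handwheel '[[0,0,-0.002,0,0,0,5],[0,0,-0.004,0,0,0,5],[0,0,-0.004,0,0,0,5]]'
```

```text
clock: 16.17
ee_pos: [0.6386, -0.0606, 0.0837]
tcp_rot: [0.0, -0.104, 0.995, 0.0]
contact_force: [3.0, 0.9, -3.4]
width: 0.0092
```

```bash
python3 -m handwheel '[[0,0,-0.002,0,0,0,5],[0,0,-0.004,0,0,0,5],[0,0,-0.006,0,0,0,5],[0,0,-0.006,0,0,0,5]]'
python3 -m handwheel '[[0,0,-0.002,0,0,0,5],[0,0,-0.004,0,0,0,5],[0,0,-0.004,0,0,0,5]]'
```

```text
clock: 16.5
ee_pos: [0.6385, -0.0606, 0.0809]
tcp_rot: [0.0, -0.104, 0.995, -0.0]
contact_force: [0.2, 0.4, 5.1]
width: 0.0094
clock: 16.75
ee_pos: [0.639, -0.0605, 0.0799]
tcp_rot: [0.001, -0.104, 0.995, -0.0]
contact_force: [-1.6, 1.4, 11.5]
width: 0.009
```

```bash
python3 -m handwheel '[[0,0,0,0,0,0.2,5],[0,0,0,0,0,0.2,5],[0,0,0,0,0,-0.2,5],[0,0,0,0,0,-0.2,5],[0,0,0,0,0,-0.2,5]]'
python3 -m handwheel '[[0,0,0,0,0,0.4,5],[0,0,0,0,0,0.4,5],[0,0,0,0,0,0.4,5],[0,0,0,0,0,0.2,5],[0,0,0,0,0,0.2,5]]'
```

```text
clock: 17.17
ee_pos: [0.6389, -0.0606, 0.0794]
tcp_rot: [0.001, -0.049, 0.999, -0.0]
contact_force: [0.0, 0.1, 9.0]
width: 0.009
clock: 17.58
ee_pos: [0.6387, -0.0606, 0.0791]
tcp_rot: [0.0, -0.101, 0.995, -0.0]
contact_force: [0.6, 0.1, 6.0]
width: 0.009
```

```bash
python3 -m handwheel '[[0,0,-0.002,0,0,0.2,5],[0,0,-0.002,0,0,0.2,5],[0,0,-0.002,0,0,-0.2,5],[0,0,-0.002,0,0,-0.2,5],[0,0,-0.002,0,0,-0.2,5]]'
python3 -m handwheel '[[0,0,0,0,0,0.4,5],[0,0,0,0,0,0.4,5],[0,0,0,0,0,0.4,5],[0,0,0,0,0,0.2,5],[0,0,0,0,0,0.2,5]]'
```

```text
clock: 18.0
ee_pos: [0.6386, -0.0606, 0.078]
tcp_rot: [0.0, -0.049, 0.999, -0.0]
contact_force: [-0.1, -0.3, 5.1]
width: 0.009
clock: 18.42
ee_pos: [0.6385, -0.0606, 0.0778]
tcp_rot: [-0.0, -0.1, 0.995, -0.0]
contact_force: [1.5, 0.1, 1.9]
width: 0.009
```

```bash
python3 -m handwheel '[[0,0,-0.003,0,0,0,5],[0,0,-0.006,0,0,0,5],[0,0,-0.006,0,0,0,5]]'
python3 -m handwheel '[[0,0,-0.003,0,0,0,5],[0,0,-0.006,0,0,0,5],[0,0,-0.006,0,0,0,5]]'
```

```text
clock: 18.67
ee_pos: [0.6385, -0.0606, 0.0745]
tcp_rot: [-0.0, -0.105, 0.995, 0.0]
contact_force: [4.3, -0.1, -3.6]
width: 0.0094
clock: 18.92
ee_pos: [0.6385, -0.0606, 0.0715]
tcp_rot: [-0.0, -0.104, 0.995, 0.0]
contact_force: [-0.2, -0.6, 0.1]
width: 0.0092
```

```bash
python3 -m handwheel '[[0,0,-0.002,0,0,0,5],[0,0,-0.004,0,0,0,5],[0,0,-0.004,0,0,0,5]]'
python3 -m handwheel '[[0,0,-0.002,0,0,0,5],[0,0,-0.002,0,0,0,5]]'
```

```text
clock: 19.17
ee_pos: [0.6385, -0.0606, 0.0702]
tcp_rot: [0.0, -0.104, 0.995, -0.0]
contact_force: [-1.4, -0.5, 9.7]
width: 0.0092
clock: 19.33
ee_pos: [0.6386, -0.0606, 0.0701]
tcp_rot: [0.0, -0.104, 0.995, -0.0]
contact_force: [-6.2, 0.5, 20.6]
width: 0.0093
```

```bash
python3 -m handwheel '[[0,0,0.001,0,0,-0.2,5],[0,0,0.001,0,0,-0.4,5],[0,0,0.001,0,0,-0.6,5],[0,0,0.001,0,0,-0.8,5],[0,0,0.001,0,0,-1,5]]' 90
python3 -m handwheel '[[0,0,0,0,0,-0.2,5],[0,0,0,0,0,-0.4,5],[0,0,0,0,0,-0.6,5],[0,0,0,0,0,-0.8,5],[0,0,0,0,0,-1,5]]'
```

```text
clock: 19.75
ee_pos: [0.6392, -0.061, 0.0703]
tcp_rot: [0.001, 0.159, 0.987, -0.0]
contact_force: [-0.2, -2.0, 9.9]
width: 0.0086
clock: 20.17
ee_pos: [0.6392, -0.0613, 0.0703]
tcp_rot: [0.001, 0.41, 0.912, -0.0]
contact_force: [-0.7, -4.9, 12.2]
width: 0.0089
```

```bash
python3 -c "
from rig import robot;s=robot.read_state();print(s['ee_pos'],s['torque'],s['contact_force'],s['qpos'],s['tau'])"
```

```text
[ 0.63920274 -0.06126342  0.07028461] [-1.10513973  0.11043188  0.08618239] [-0.65896548 -4.9364371  12.22681559] [-0.09497499  0.57237777  0.08241344  1.07888301 -0.00117324  0.74912665] [ 2.97254875e+00 -8.93881488e+01  4.16713107e+01  3.25652375e-02
  1.62219208e+00 -3.23513836e+00]
```

```bash
python3 -m handwheel '[[0,0,0,0,0,-0.2,5],[0,0,0,0,0,-0.4,5],[0,0,0,0,0,-0.6,5],[0,0,0,0,0,-0.8,5],[0,0,0,0,0,-1,5]]'
python3 -m handwheel '[[0,0,0,0,0,-0.08,5],[0,0,0,0,0,-0.15,5],[0,0,0,0,0,-0.2,5],[0,0,0,0,0,-0.2,5],[0,0,0,0,0,-0.2,5]]'
python3 - <<'E'
from h import *
s=robot.read_state();print(s['ee_pos'],s['torque'],s['contact_force'],s['qpos'],s['width'])
w,x,y,z=s['tcp_rot'];print("yang",np.degrees(2*np.arctan2(y,x))-90)
p,d=robot.camera("side");cv2.imwrite("pics/s6.png",p[:,:,::-1])
cv2.imwrite("pics/s6z.png",cv2.resize(p[60:260,150:350,::-1],None,fx=3,fy=3))
p,d=robot.camera("wrist");cv2.imwrite("pics/w12.png",p[:,:,::-1])
c=robot.camera_params("wrist");X=cloud(c,d);np.savez("w12.npz",p=p,d=d,X=X)
p,d=robot.camera("top");cv2.imwrite("pics/t6.png",p[:,:,::-1])
X=cloud(robot.camera_params("top"),d);X0=np.load("topX.npy")
B=X[150:275,75:180].reshape(-1,3)
m=(B[:,2]>.1)&(B[:,2]<.2)&(abs(B[:,0]-.53)<.07)&(abs(B[:,1]-.25)<.07);Q=B[m];T=Q[Q[:,2]>np.percentile(Q[:,2],99)-.01]
print("tab z",np.percentile(Q[:,2],[50,99]),T[:,:2].mean(0))
E
```

```text
clock: 20.58
ee_pos: [0.6386, -0.0612, 0.0702]
tcp_rot: [0.001, 0.632, 0.775, -0.0]
contact_force: [-3.3, -3.5, 14.1]
width: 0.0083
clock: 21.0
ee_pos: [0.6386, -0.0613, 0.0703]
tcp_rot: [0.001, 0.67, 0.743, -0.0]
contact_force: [-3.4, -4.1, 16.8]
width: 0.0084
[ 0.63856328 -0.06128075  0.07026588] [-0.90693638  1.00085618  0.0747236 ] [-3.35059563 -4.09378607 16.8055415 ] [-9.50864431e-02  5.72137687e-01  8.19584758e-02  1.07978723e+00
 -1.19349649e-03  1.37246041e+00] 0.008381914018789039
yang 5.915730652987335
tab z [0.14711455 0.19036091] [0.52945917 0.25086118]
```

View pics/s6z.png

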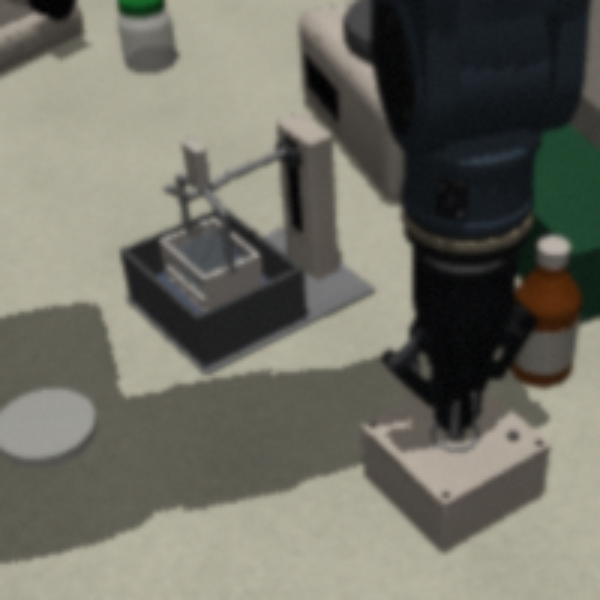

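View pics/w12.png

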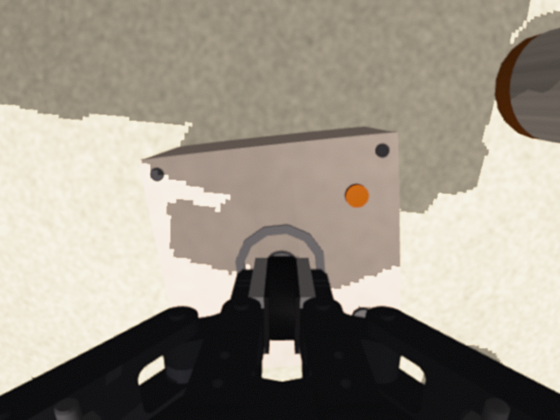

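View pics/t6.png

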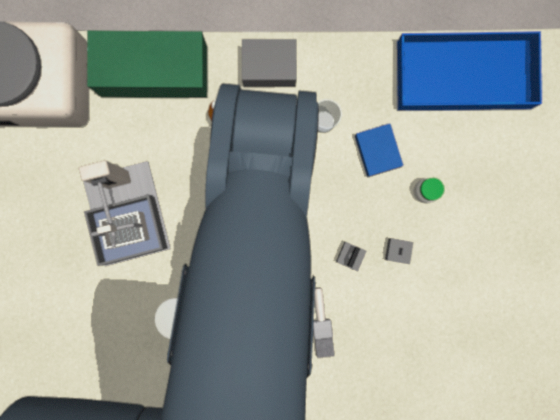

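Run:
```python
from h import *
p,d=robot.camera("top")
X=cloud(robot.camera_params("top"),d);X0=np.load("topX.npy")
a=np.radians(14.7);ex=np.array([np.cos(a),np.sin(a)]);ey=np.array([-ex[1],ex[0]])
for n,Y in(("before",X0),("now",X)):
    B=Y[150:275,75:180].reshape(-1,3);r=B[:,:2]-[.5301,.2516];U=r@ex;V=r@ey
    for u0,u1 in((-.036,-.028),(.03,.045),(.05,.08)):
        m=(U>u0)&(U<u1)&(abs(V+.001)<.006)&(B[:,2]>.135);print(n,u0,m.sum(),np.percentile(B[m,2],[10,50,90]).round(4))
    m=(abs(U)<.005)&(abs(V)<.012)&(B[:,2]>.13);print("tab",m.sum(),np.percentile(B[m,2],[10,50,90,100]).round(4))
```

```text
before -0.036 14 [0.1746 0.1775 0.1812]
before 0.03 35 [0.1637 0.1673 0.1705]
before 0.05 78 [0.1643 0.1671 0.1696]
tab 23 [0.1601 0.1627 0.1647 0.1662]
now -0.036 14 [0.1567 0.158  0.1608]
now 0.03 33 [0.1426 0.1467 0.1495]
now 0.05 70 [0.1444 0.1467 0.1493]
tab 65 [0.1853 0.1872 0.1887 0.1902]
```

```bash
python3 -m handwheel '[[0,0,0,0,0,0,5],[0,0,0,0,0,0,5],[0,0,0,0,0,0,5],[0,0,0,0,0,0,5]]'
python3 -c "
from rig import robot;print(robot.finish_job())"
```

```text
clock: 21.53
ee_pos: [0.6385, -0.0613, 0.0702]
tcp_rot: [0.001, 0.67, 0.743, -0.0]
contact_force: [-4.0, -4.0, 14.8]
width: 0.0087
the job is handed in; nothing more can be done
None
```

I hung the basket on the hook and released it. Then I took the round-headed key from its stand, worked it past both sticky pins and turned it 96° clockwise. I handed the job in at 21.5 s with the key still held turned; no verdict is reported.

Last checks:
- **Dip arm and basket:** The top camera's depth showed the hook about 20 mm lower than at the start. The basket was hanging free and upright in the tank.
- **Key:** The tool height was steady at 0.070 m, which is what I had worked out for the collar resting on the box. The downward push was steady at about 15 N, and the fingers were closed on the head at about 9 mm under a 90 N grip. The highest push I read at the end of a move was about 21 N, against the 80 N limit.
- **Bystanders:** In the last top picture, everything visible, including the spare key, was where it started. The arm hid part of the bottle, the beaker and the dish.
- **Disagreement:** A first rough reading put the basket's drop at only about 16 mm, right at the required minimum. A closer check of the hook rod itself gave 20 mm, so I took that.

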